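Seat a rock core and hold the light shutter half open

ROBOT

A 6-joint arm with a two-finger parallel gripper is mounted at the origin on the work surface. World frame = base frame: x ahead of the robot, y to its left, z up, the work surface at z = 0. Lengths are in mm, angles in rad, forces in N, time in s.
With the tool pointing down it reaches from about 350 to 850 mm from the base axis. Payload 8.1 kg.
Tool frame: the origin (TCP) lies midway between the tips of the shut fingers; the grasp point (between the pads) lies 19 mm behind it; z points along the fingers, y is the direction in which the jaws open and shut (so a half turn about z gives the same grasp; the last joint's range is limited). The gripper opens to 93 mm and grips with 3 to 60 N. Pads are 15 mm wide; open, the fingers measure 128 mm over their backs; the gripper's body (75 mm by 188 mm) begins 65 mm behind the grasp point.
Start: joints at [1.17, 0.13, 1.488, -0, 1.523, -0.085], TCP at [186.324, 570.34, 189.335] pointing down, gripper open.
Joint ranges: [-2.96, 2.96], [-0.89, 2.26], [0.02, 2.5], [-1.34, 4.48], [0, 2.73], [-2.66, 2.66]. Speed limits (rad/s): [2.39, 2.39, 2.79, 3.14, 3.14, 3.14].

INTERFACE

Orientations are given as a rotation vector (axis times angle).
In Python, from rig import sensors, optics, workorder gives the robot as it stands. The module is installed in compiled form; this text tells all that it offers.
- The arm moves only by the shell command python3 -m creep 'ROWS' [OPENING] [FORCE]. ROWS is JSON, a list of rows, each an object of numbers: "x", "y", "z": the shift along the tool's x, y, z in m; "twist": the turn about the tool's z in rad. In form: [{"x": .., "y": .., "z": .., "twist": ..}, ...]. A call has 1 to 20 rows; each row shifts and turns the commanded pose from where the row before left it, along the tool's axes as they then stand; what a row does not reach is not made up. A row lasts 1/12 s, in which the tool goes at most 41.7 mm and 7.16 degrees, less where a joint would pass 70% of its speed; a pose out of reach is approached as far as the arm can. A call with a gripper value outside its range is refused whole. OPENING is the finger opening in m, from 0 to 0.093, set as the call begins (- or left out, the last holds). The fingers move at their own pace and stop on an object; FORCE is the grip in N (left out, the last holds). Time passes only in rows, so rows that do not move let the fingers close. It gives the time, the measured TCP pose, the force and the opening at its end, in the units of the state.
- sensors.sense(): the state, without advancing time (a new reading comes with each control period).
- optics.read_camera(name): name is "scene" or "top" or "wrist"; returns a dict with "frame" (384x512x3 uint8, red, green, blue), "fx", "fy", "cx", "cy" (pixels), "distortion" ([k1, k2, p1, p2, k3] as OpenCV has them; the pictures are not rectified), "R" (3x3) and "t" (3): a world point X has camera coordinates R X + t. Camera axes: x right, y down, z forward; pixel columns grow to the right and rows downward; lengths in mm; the calibration is good to about 2 mm. A picture is of the moment at which its call begins. There is no depth.
- workorder.job_done(): hands the job in, once; it reports no verdict.
The state is a dict: "t": time; "joint_positions": joint angles; "qd": joint speeds; "effort": joint torques, N m; "eef_pos": TCP position; "orientation": TCP orientation; "contact_force": force on the tool from outside, world axes, zero at the start; "ft_torque": the same for the moment, N m; "grip_width": finger opening in mm.
Only numpy, scipy, OpenCV 4.12 (cv2) and the standard library are available. Lean on these libraries where they do the work, as an engineer would, in place of code of your own. Each camera call takes 0.05 s, during which the arm holds its last target. There are 200 camera calls.

TASK

Swing the press arm over onto the rock core plug and push it down until the core's seat is fully down on its stop, then swing the arm right back to its open stop so that the core is in clear view, leaving the core in its lowered seat. Then slide the light unit's sprung shutter by its tab to half travel and hold it there: the job finishes with the gripper still holding the shutter half open, not letting go. Leave the other things on the bench alone.

Things in the scene. Friction and masses are not known exactly. Their poses are not given: they have to be found in the camera images.
- press: Seating press fixed to the bench, left or right of the robot: aluminium base plate 200 x 110 x 12 mm with a two-cheek steel bracket 102 mm high. Origin on the bench under the plate, which spans own x -110 to +90, y +-55 mm; z up. Seat centred at own (-30, 0) mm, arm pivot at own (50, 0, 85) mm. The arm swings in the own x-z plane.
- pivot (a point): The arm's hinge axis in the bracket, own (50, 0, 85) mm of the press; the axis runs along the press's y.
- press_arm (a joint): Arm angle (rad). 0: open on its stop, leaning 25 deg past upright to the press's +x. Grows as it swings over the top and down to -x: upright (centre) 0.44, resting on the raised core about 1.9, level on the lowered core 2.01. Its weight (0.3 kg) drops it open below 0.44, shut beyond; 1 to 2 N at the peg lifts it. At rest its weight does not lower the seat: push the peg 3 to 5 N more.
- peg (a point): Grip point on the arm's black round handle peg, 14 mm thick, jutting 64 mm from the arm's middle along the press's +y, parallel to the hinge. Point: on the peg's axis, 42 mm out, 110 mm from the hinge; at arm angle q own x = 50 + 110 cos(65 deg + q), y = 42, z = 85 + 110 sin(65 deg + q) mm of the press. Arm bar 16 x 14 mm; its rubber foot is 80 mm from the hinge, 28 mm below the bar's axis.
- seat (a joint): How far the core's seat has gone down (m): 0 up, 0.008 fully down on its stop. It slides stiffly: about 7 N from above moves it, and it stays where it is left.
- core_plug: Grey rock core plug, a plain cylinder 38 mm in diameter and 35 mm high, about 0.11 kg, loose, standing in the shallow round cup (6 mm deep, 52 mm outside) of the press's seat. Origin at the centre of its underside, 30 mm above the bench with the seat up, 22 mm with it down.
- light_unit: White light unit fixed to the bench on the robot's other side: box 140 x 230 mm, top at 85 mm, a black knob on its -x face. Origin on the bench under its middle, z up. On top a shutter runs along own y between two low rails (to 93 mm) over a glass window 44 x 56 mm. A small bright bar outside each rail at own y = 0 shows where the tab stands at half travel.
- shutter (a joint): Shutter position (m): 0 shut, 0.06 fully open, half travel 0.03. It slides to the unit's own +y. A spring pulls it shut: 3 N at 0, 7.5 N at half, 12 N fully open; it returns as soon as it is let go.
- tab_top (a point): Centre of the top of the shutter's upright black tab, 131 mm above the bench, at own (0, -30 mm + shutter position) of the light unit. The tab is 12 mm thick along the slide, 30 mm wide across it and stands 42 mm above the 3 mm thick steel shutter plate (54 x 60 mm); it can be gripped from above over its 12 mm.
- spare_core: Bystander: smaller rock core standing on the bench, 25 mm in diameter, 30 mm high; origin under its middle. To be left alone.
- jar: Bystander: closed jar, 52 mm in diameter, 65 mm high; origin under its middle. To be left alone.
- tray: Bystander: empty grey open tray 110 x 80 x 30 mm; origin under its middle. To be left alone.
Not all that is in view belongs to the job. What is shaped like the press but orange is not meant.

How it is judged (in metres and radians):
On the way, in this order (a step that is already met when the one before it is completed fails the run):
1. the press arm is down on the core, its foot pressing on it, and the seat is fully down (value of joint seat above 0.0065 m and value of joint press_arm above 1.93 rad and contact force between press_arm and core_plug above 1 N), for 0.05 s.
2. the arm is back at its open stop and the seat is still down (value of joint press_arm below 0.15 rad and value of joint seat above 0.0065 m), for 0.2 s.
3. the fingers hold the shutter at half travel (value of joint shutter between 0.025 and 0.035 m and contact force between the fingers and shutter above 3 N), for 0.5 s.
At the end, for the whole second after the job is handed in: The gripper's fingers are holding the shutter (more than 3 N on it) at half travel, 30 mm open within 5 mm, for the whole last second; the press arm is back within 0.15 rad of its open stop; the seat is fully down (over 6.5 mm of 8) with the core standing upright in its cup (all of step 2 and all of step 3 and angle between core_plug's own z axis and vertical below 0.1 rad and z of core_plug in the frame of press between 0.019 and 0.025 m and x of core_plug in the frame of press between -0.034 and -0.026 m and y of core_plug in the frame of press between -0.004 and 0.004 m); the arm keeps its last pose, push and grip.
It fails at once if a bystander is disturbed (spare core, jar or tray moved more than 15 mm) (distance of any of spare_core, jar, tray from where it was at the start of the episode above 0.015 m).
It also fails if it takes over 61 s, if anything falls off the work surface, if the arm or the gripper's body presses on something with over 40 N, if the wrist force passes 120 N, or if a joint passes its speed limit or range.

## Working session

There is one attempt and no reset: what is moved stays moved. The work goes in short steps, Python scripts to look and compute and a shell command to move; the robot and the scene stay as the last step left them, time stands still between calls to the robot, and variables do not carry over. Pictures are saved under pics/ and viewed, about 8 in all and at most 12, crops included, and the job is handed in when it is done.

```bash
mkdir -p pics; python3 - <<'E'
from rig import sensors,optics
import cv2,numpy as np,pickle
print(sensors.sense())
for n in ("scene","top","wrist"):
    c=optics.read_camera(n); pickle.dump(c,open(f"pics/{n}0.pkl","wb"))
    print(n,c["fx"],c["cx"],c["cy"],c["distortion"],np.round(-c["R"].T@c["t"]),np.round(c["R"],2).tolist())
    cv2.imwrite(f"pics/{n}0.png",cv2.resize(c["frame"][:,:,::-1],(800,600)))
E
```

```text
{'t': 0.0, 'joint_positions': array([ 1.16957211e+00,  1.31154943e-01,  1.48928677e+00, -3.99174446e-05,
        1.52301016e+00, -8.53956273e-02]), 'qd': array([-2.35885240e-03,  6.02496048e-04,  3.67005550e-05,  1.82109178e-03,
       -9.50712732e-04, -2.93615433e-04]), 'effort': array([-1.12396694e-03, -5.59877300e+01, -4.91732097e+01,  7.62393256e-02,
        3.60937533e-02, -2.06216087e-04]), 'eef_pos': array([186.1053861 , 569.73968434, 188.2871163 ]), 'orientation': array([-4.93975507e-01, -3.10209823e+00,  2.84915847e-03]), 'contact_force': array([-0.34617932,  0.29663332, -0.09675491]), 'ft_torque': array([-0.03750441,  0.00093608,  0.02704784]), 'grip_width': 93.08916461632128}
scene 488.3276448186753 243.37816474832084 191.77666494374216 [-0.15513151  0.          0.          0.          0.        ] [1181. -444.  992.] [[0.69, 0.72, -0.02], [0.52, -0.52, -0.68], [-0.5, 0.46, -0.73]]
top 411.72783877292346 258.87916039913074 193.8715837503705 [-0.06784313  0.          0.          0.          0.        ] [ 410.   95. 1067.] [[-0.03, -1.0, -0.04], [-0.98, 0.03, -0.19], [0.19, 0.03, -0.98]]
wrist 312.9226576728499 256.6696652358122 196.9508432912905 [0.00724895 0.         0.         0.         0.        ] [123. 590. 384.] [[0.31, 0.95, -0.0], [0.92, -0.3, 0.24], [0.23, -0.07, -0.97]]
```

View pics/scene0.png

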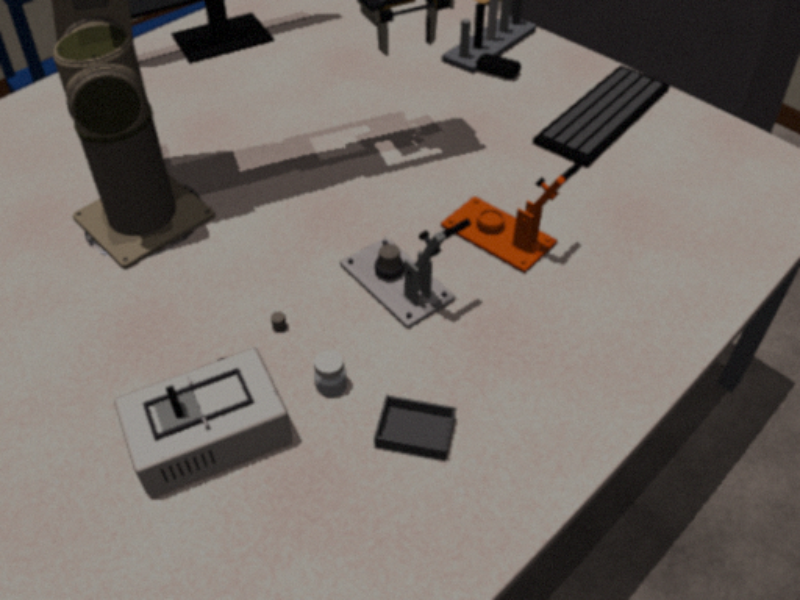

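View pics/top0.png

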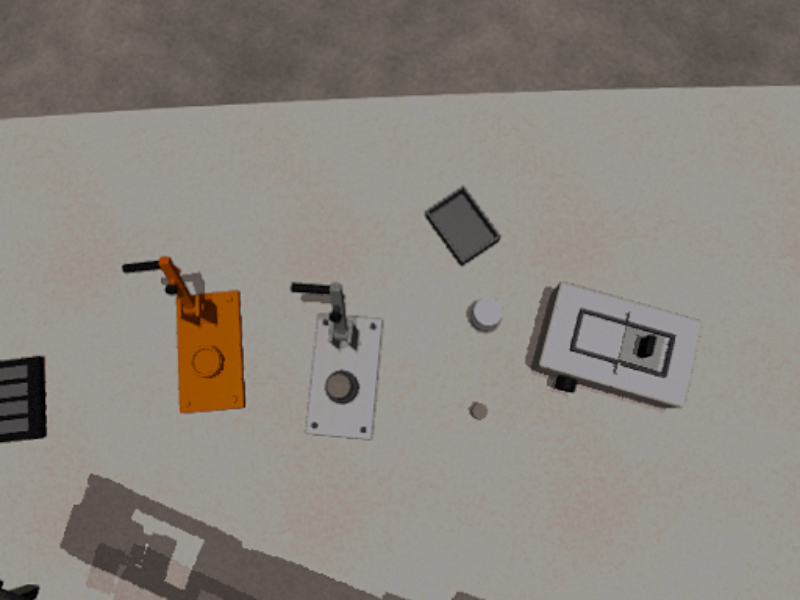

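Both views show the grey press (top view ~(342,375)) with its peg at (293..333,288). The core is at (342,385) and the light unit at (620,345), with its tab at (646,346). The orange decoy is at (210,350). Next I compute positions.

```bash
cat > h.py <<'E'
import numpy as np,cv2,pickle
def load(n): return pickle.load(open(f"pics/{n}.pkl","rb"))
def K(c): return np.array([[c["fx"],0,c["cx"]],[0,c["fy"],c["cy"]],[0,0,1]])
def ray(c,uv,s=0.64):
    p=cv2.undistortPoints(np.array([[uv]],float)*s+(s-1)/2,K(c),np.array(c["distortion"])).ravel()
    R=np.array(c["R"]);d=R.T@np.array([p[0],p[1],1]);return -R.T@np.array(c["t"]),d/np.linalg.norm(d)
def onz(c,uv,z,s=0.64):
    o,d=ray(c,uv,s);return o+d*(z-o[2])/d[2]
def tri(obs):
    A=np.zeros((3,3));b=np.zeros(3);rs=[ray(*o) for o in obs]
    for o,d in rs: P=np.eye(3)-np.outer(d,d);A+=P;b+=P@o
    X=np.linalg.solve(A,b);return X,[np.linalg.norm((np.eye(3)-np.outer(d,d))@(X-o)) for o,d in rs]
def proj(c,X,s=0.64):
    p=cv2.projectPoints(np.array(X,float).reshape(-1,3),cv2.Rodrigues(np.array(c["R"]))[0],np.array(c["t"],float),K(c),np.array(c["distortion"]))[0].reshape(-1,2)
    return (p-(s-1)/2)/s
E
python3 - <<'E'
from h import *
T=load("top0");S=load("scene0");np.set_printoptions(precision=1,suppress=True)
P=np.array([onz(T,p,12) for p in [(318,315),(382,318),(372,438),(306,434)]])
print("plate",P); f=(P[0]+P[1])/2;n=(P[2]+P[3])/2;v=(f-n)[:2]
print("L,W",np.linalg.norm(v),np.linalg.norm(P[0]-P[1]),"yaw",np.degrees(np.arctan2(v[1],v[0])),"org",n[:2]+v/np.linalg.norm(v)*110)
L=np.array([onz(T,p,85) for p in [(562,284),(700,322),(684,405),(545,363)]])
print("light",L,"c",L.mean(0)); v=((L[0]+L[3])/2-(L[1]+L[2])/2)[:2]
print(np.linalg.norm(v),"y-axis ang",np.degrees(np.arctan2(v[1],v[0])))
for k,a,b in [("tab",(646,340),(171,387)),("pegtip",(293,288),(468,222)),("coretop",(342,384),(390,250)),("jar",(487,311),(329,360)),("spare",(479,408),(278,315))]:
    X,e=tri([(T,a),(S,b)]);print(k,X,np.array(e))
E
```

```text
plate [[595.9 275.4  12. ]
 [587.3 168.   12. ]
 [391.5 188.2  12. ]
 [400.3 295.7  12. ]]
L,W 196.7932206242552 107.69433871495046 yaw -5.906395357022815 org [505.3 230.6]
light [[ 619.3 -118.4   85. ]
 [ 552.3 -327.5   85. ]
 [ 426.9 -289.7   85. ]
 [ 497.4  -83.9   85. ]] c [ 524.  -204.9   85. ]
218.58265612651982 y-axis ang 71.65962558352095
tab [ 517.8 -227.1  140.5] [5.7 5.7]
pegtip [606.1 282.3 183. ] [0.5 0.5]
coretop [477.2 230.1  69.3] [2.2 2.2]
jar [584.   -2.7  62.8] [0.9 0.9]
spare [432.9  13.9  34.4] [2.1 2.1]
```

View pics/wrist0.png

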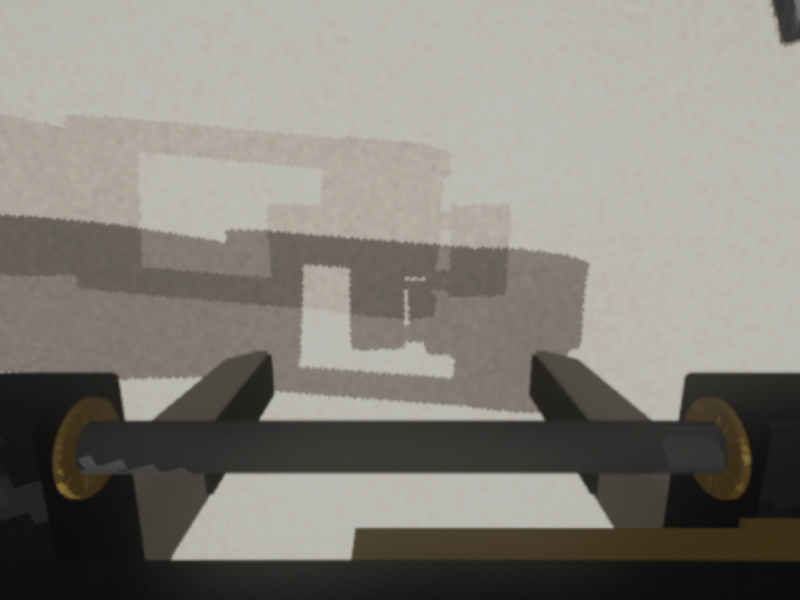

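```bash
python3 -m creep '[{"z":-0.02},{"z":-0.03},{"z":-0.03},{"x":-0.031,"y":-0.0102},{"x":-0.031,"y":-0.0102},{"x":-0.031,"y":-0.0102},{"x":-0.031,"y":-0.0102},{"x":-0.031,"y":-0.0102},{"x":-0.031,"y":-0.0102},{"x":-0.031,"y":-0.0102},{"x":-0.031,"y":-0.0102},{"x":-0.031,"y":-0.0102},{"x":-0.031,"y":-0.0102},{"x":-0.031,"y":-0.0102},{"x":-0.031,"y":-0.0102},{"x":-0.031,"y":-0.0102},{"x":-0.031,"y":-0.0102},{"x":-0.031,"y":-0.0102},{"x":-0.031,"y":-0.0102}]'
python3 -m creep '[{"twist":0.1133},{"twist":0.1133},{"twist":0.1133},{"twist":0.1133},{"twist":0.1133},{"twist":0.1133},{"twist":0.1133},{"twist":0.1133},{"twist":0.1133},{"twist":0.1133},{"twist":0.1133},{"twist":0.1133},{}]'
python3 - <<'E'
from rig import optics
import cv2,numpy as np,pickle
for n in ("wrist","scene","top"):
    c=optics.read_camera(n); pickle.dump(c,open(f"pics/{n}1.pkl","wb"))
    cv2.imwrite(f"pics/{n}1.png",cv2.resize(c["frame"][:,:,::-1],(800,600)))
E
```

```text
validation failed for argument at $[0]...
validation failed for argument at $[0]...
```

View pics/wrist1.png

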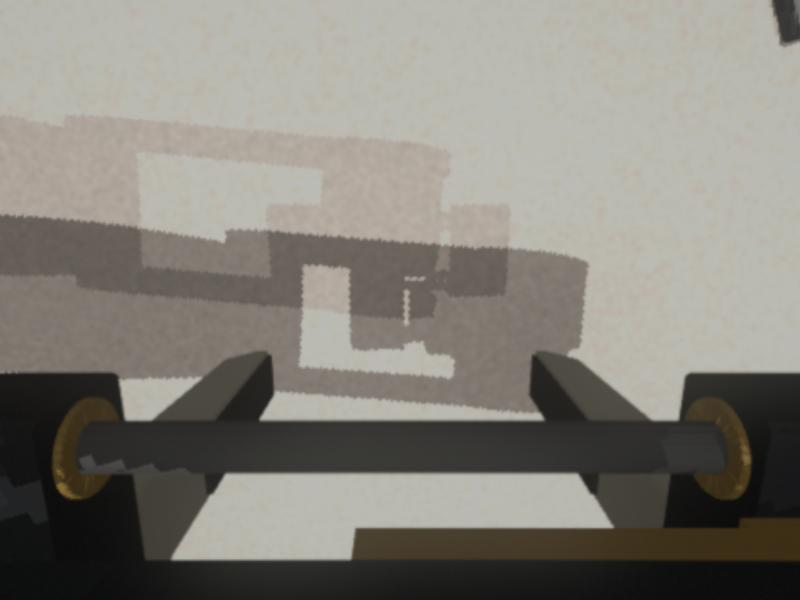

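All four keys are required in each row. The arm hasn't moved.

```bash
python3 -m creep '[{"x":0,"y":0,"z":-0.02,"twist":0},{"x":0,"y":0,"z":-0.03,"twist":0},{"x":0,"y":0,"z":-0.03,"twist":0},{"x":-0.031,"y":-0.0102,"z":0,"twist":0},{"x":-0.031,"y":-0.0102,"z":0,"twist":0},{"x":-0.031,"y":-0.0102,"z":0,"twist":0},{"x":-0.031,"y":-0.0102,"z":0,"twist":0},{"x":-0.031,"y":-0.0102,"z":0,"twist":0},{"x":-0.031,"y":-0.0102,"z":0,"twist":0},{"x":-0.031,"y":-0.0102,"z":0,"twist":0},{"x":-0.031,"y":-0.0102,"z":0,"twist":0},{"x":-0.031,"y":-0.0102,"z":0,"twist":0},{"x":-0.031,"y":-0.0102,"z":0,"twist":0},{"x":-0.031,"y":-0.0102,"z":0,"twist":0},{"x":-0.031,"y":-0.0102,"z":0,"twist":0},{"x":-0.031,"y":-0.0102,"z":0,"twist":0},{"x":-0.031,"y":-0.0102,"z":0,"twist":0},{"x":-0.031,"y":-0.0102,"z":0,"twist":0},{"x":-0.031,"y":-0.0102,"z":0,"twist":0}]' && 
python3 -m creep '[{"x":0,"y":0,"z":0,"twist":0.1133},{"x":0,"y":0,"z":0,"twist":0.1133},{"x":0,"y":0,"z":0,"twist":0.1133},{"x":0,"y":0,"z":0,"twist":0.1133},{"x":0,"y":0,"z":0,"twist":0.1133},{"x":0,"y":0,"z":0,"twist":0.1133},{"x":0,"y":0,"z":0,"twist":0.1133},{"x":0,"y":0,"z":0,"twist":0.1133},{"x":0,"y":0,"z":0,"twist":0.1133},{"x":0,"y":0,"z":0,"twist":0.1133},{"x":0,"y":0,"z":0,"twist":0.1133},{"x":0,"y":0,"z":0,"twist":0.1133},{"x":0,"y":0,"z":0,"twist":0}]' &&
python3 - <<'E'
from rig import optics
import cv2,numpy as np,pickle
for n in ("wrist","scene","top"):
    c=optics.read_camera(n); pickle.dump(c,open(f"pics/{n}1.pkl","wb"))
    cv2.imwrite(f"pics/{n}1.png",cv2.resize(c["frame"][:,:,::-1],(800,600)))
E
```

```text
t: 1.88
eef_pos: [608.2, 260.0, 269.2]
orientation: [-0.494, -3.102, 0.0]
contact_force: [0.2, 0.5, 0.1]
grip_width: 93.3
t: 2.97
eef_pos: [607.1, 261.2, 269.1]
orientation: [-2.34, -2.096, 0.0]
contact_force: [-0.9, -0.5, -0.7]
grip_width: 92.8
```

View pics/wrist1.png

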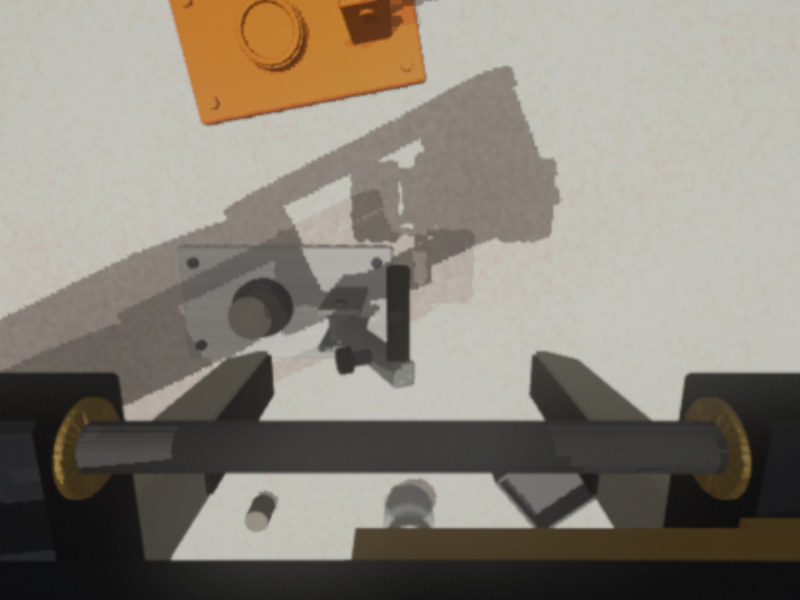

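The wrist picture shows the peg at (398,265) tip to (398,362) root, lined up across the jaws. The plate's edge is level, so the yaw agrees.

```bash
python3 - <<'E'
from h import *
T=load("top0");S=load("scene0");W=load("wrist1");np.set_printoptions(precision=1,suppress=True)
print("tip",tri([(W,(398,268)),(T,(293,288)),(S,(468,222))]),tri([(W,(398,268)),(T,(293,288))]))
print("root",tri([(W,(398,362)),(T,(330,289))]))
print("core top",tri([(W,(250,318)),(T,(342,384))]))
P=np.array([onz(W,p,12) for p in [(180,247),(390,247),(193,263),(376,263),(201,345)]]);print(P)
print("at z185 wrist tip,root",onz(W,(398,268),185),onz(W,(398,362),185))
E
```

```text
tip (array([606.5, 282. , 183.4]), [np.float64(0.5502465640832965), np.float64(0.7794869426417268), np.float64(0.472827074318503)]) (array([606.5, 281.8, 181.8]), [np.float64(0.5321669245372365), np.float64(0.5321669245373235)])
root (array([600.8, 227.6, 191.8]), [np.float64(0.24567373920699498), np.float64(0.24567373920660654)])
core top (array([475. , 231.4,  60. ]), [np.float64(2.424016733007711), np.float64(2.4240167330076186)])
[[404.9 296.1  12. ]
 [597.6 275.1  12. ]
 [413.6 280.2  12. ]
 [582.9 261.7  12. ]
 [404.6 200.7  12. ]]
at z185 wrist tip,root [607. 282. 185.] [600.7 225.  185. ]
```

```bash
python3 -m creep '[{"x":-0.001,"y":-0.003,"z":0.02,"twist":0},{"x":0,"y":0,"z":0.028,"twist":0},{"x":0,"y":0,"z":0.028,"twist":0},{"x":0,"y":0,"z":0.02,"twist":0},{"x":0,"y":0,"z":0.008,"twist":0},{"x":0,"y":0,"z":0,"twist":0}]' 0.06 && python3 -m creep '[{"x":0,"y":0,"z":0,"twist":0},{"x":0,"y":0,"z":0,"twist":0},{"x":0,"y":0,"z":0,"twist":0},{"x":0,"y":0,"z":0,"twist":0},{"x":0,"y":0,"z":0,"twist":0},{"x":0,"y":0,"z":0,"twist":0},{"x":0,"y":0,"z":0,"twist":0},{"x":0,"y":0,"z":0,"twist":0}]' 0.008 20
```

```text
t: 3.62
eef_pos: [602.3, 259.9, 162.3]
orientation: [-2.331, -2.103, 0.007]
contact_force: [0.2, 0.1, -0.4]
grip_width: 61.0
t: 4.28
eef_pos: [604.0, 260.5, 165.4]
orientation: [2.334, 2.102, 0.0]
contact_force: [0.3, -0.3, -1.0]
grip_width: 11.5
```

```bash
python3 -m creep '[{"x":0,"y":0,"z":0,"twist":0},{"x":0,"y":0,"z":0,"twist":0}]'; python3 - <<'E'
from rig import optics
import cv2,pickle
c=optics.read_camera("wrist"); pickle.dump(c,open("pics/wrist2.pkl","wb"))
cv2.imwrite("pics/wrist2.png",cv2.resize(c["frame"][100:320,120:392,::-1],(800,647))[:600])
E
```

```text
t: 4.45
eef_pos: [604.0, 260.5, 165.2]
orientation: [-2.334, -2.102, 0.0]
contact_force: [0.1, 0.8, 0.4]
grip_width: 8.0
```

View pics/wrist2.png

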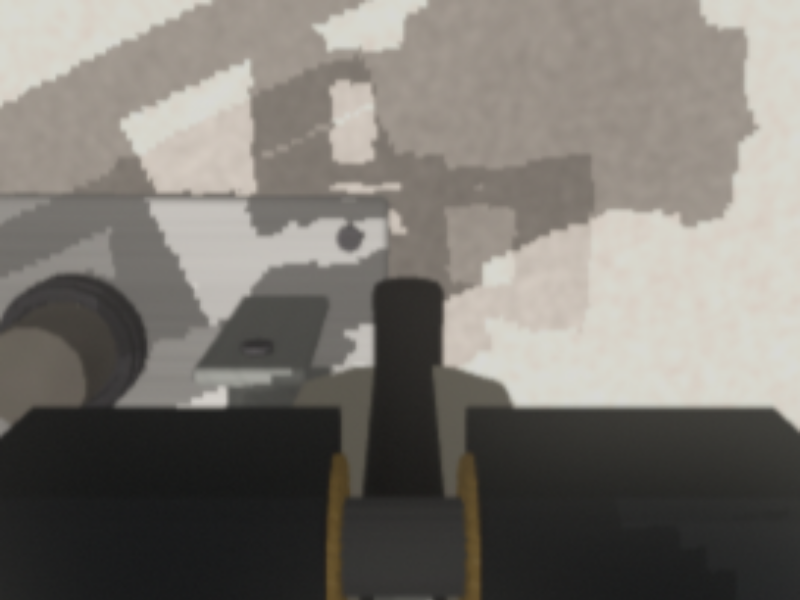

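```bash
python3 -m creep '[{"x":0,"y":0,"z":0,"twist":0},{"x":0,"y":0,"z":0,"twist":0},{"x":0,"y":0,"z":0,"twist":0},{"x":0,"y":0,"z":0,"twist":0}]' 0 20; python3 - <<'E'
from h import *
W=load("wrist2");np.set_printoptions(precision=0,suppress=True)
f=lambda p:((proj(W,p,1)-[120,100])*800/272)
# pad corner heights/peg axis
print("peg axis tip/grip/root",f([[606.5,282,184],[604.2,260,184],[600.8,227,186]]))
u=np.array([.994,-.11,0]);v=np.array([.11,.994,0]);c=np.array([604,260.5,0])
for z in (165,184,204): print(z,[f([c+[0,0,z]+v*7.5+u*s])[0] for s in(-7,-4,4,7)])
E
```

```text
t: 4.83
eef_pos: [604.0, 260.5, 165.3]
orientation: [2.335, 2.102, -0.0]
contact_force: [-0.2, -0.1, 0.3]
grip_width: 0.5
peg axis tip/grip/root [[405. 287.]
 [405. 393.]
 [405. 545.]]
165 [array([372., 329.]), array([386., 329.]), array([422., 329.]), array([436., 329.])]
184 [array([370., 355.]), array([384., 355.]), array([424., 356.]), array([439., 356.])]
204 [array([366., 390.]), array([382., 390.]), array([427., 390.]), array([443., 390.])]
```

```bash
python3 - <<'E'
from rig import optics
import cv2,pickle,numpy as np
from h import *
w=optics.read_camera("wrist"); s=optics.read_camera("scene");t=optics.read_camera("top")
for n,c in(("wrist3",w),("scene3",s),("top3",t)): pickle.dump(c,open(f"pics/{n}.pkl","wb"))
P=[606,262,165]
def crop(c,p,k):
    u,v=proj(c,[p],1)[0];u,v=int(np.clip(u,k,511-k)),int(np.clip(v,k,383-k));print(u,v);return cv2.resize(c["frame"][v-k:v+k,u-k:u+k,::-1],(400,400),interpolation=cv2.INTER_CUBIC)
cv2.imwrite("pics/m3.png",np.hstack([crop(w,[606,275,184],60),crop(s,P,45)]))
E
```

```text
258 209
293 151
```

View pics/m3.png

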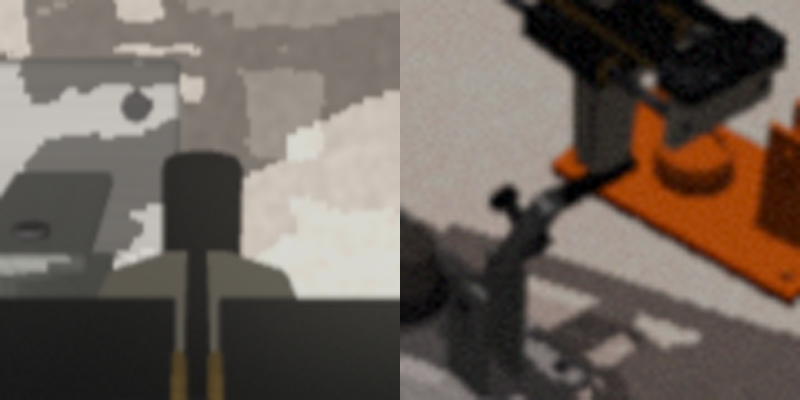

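Width ran to 0.5 mm, so nothing is gripped. The picture shows the shut fingers ending above the peg. I'll reopen, go 25 mm lower and close again.

```bash
python3 -m creep '[{"x":0,"y":0,"z":0,"twist":0},{"x":0,"y":0,"z":0,"twist":0},{"x":0,"y":0,"z":0,"twist":0},{"x":0,"y":0,"z":0,"twist":0},{"x":0,"y":0,"z":0,"twist":0},{"x":0,"y":0,"z":0,"twist":0}]' 0.05 20; python3 -m creep '[{"x":0,"y":0,"z":0.006,"twist":0},{"x":0,"y":0,"z":0.006,"twist":0},{"x":0,"y":0,"z":0.006,"twist":0},{"x":0,"y":0,"z":0.006,"twist":0},{"x":0,"y":0,"z":0,"twist":0}]';  python3 -m creep '[{"x":0,"y":0,"z":0,"twist":0},{"x":0,"y":0,"z":0,"twist":0},{"x":0,"y":0,"z":0,"twist":0},{"x":0,"y":0,"z":0,"twist":0},{"x":0,"y":0,"z":0,"twist":0},{"x":0,"y":0,"z":0,"twist":0},{"x":0,"y":0,"z":0,"twist":0},{"x":0,"y":0,"z":0,"twist":0}]' 0.008 20
python3 - <<'E'
from rig import optics
import cv2,pickle,numpy as np
from h import *
w=optics.read_camera("wrist"); s=optics.read_camera("scene");t=optics.read_camera("top")
for n,c in(("wrist4",w),("scene4",s),("top4",t)): pickle.dump(c,open(f"pics/{n}.pkl","wb"))
def crop(c,p,k):
    u,v=proj(c,[p],1)[0];u,v=int(np.clip(u,k,511-k)),int(np.clip(v,k,383-k));print(u,v);return cv2.resize(c["frame"][v-k:v+k,u-k:u+k,::-1],(400,400),interpolation=cv2.INTER_CUBIC)
cv2.imwrite("pics/m4.png",np.hstack([crop(w,[606,275,184],60),crop(s,[606,262,185],60)]))
E
```

```text
t: 5.48
eef_pos: [604.0, 260.5, 165.4]
orientation: [2.335, 2.102, 0.0]
contact_force: [0.2, -0.1, 0.4]
grip_width: 36.1
t: 5.9
eef_pos: [602.8, 260.1, 138.8]
orientation: [-2.334, -2.101, 0.005]
contact_force: [-0.6, -0.5, 0.6]
grip_width: 50.2
t: 6.57
eef_pos: [604.3, 260.5, 141.7]
orientation: [2.334, 2.102, 0.001]
contact_force: [1.2, 0.7, 0.6]
grip_width: 13.4
257 222
293 145
```

View pics/m4.png

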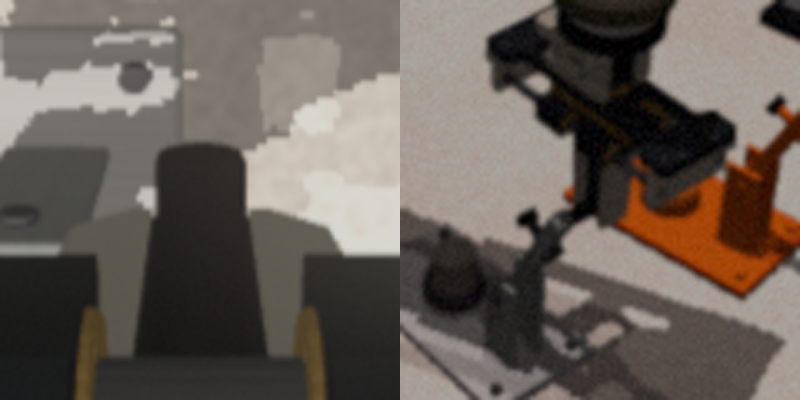

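```bash
python3 -m creep '[{"x":0,"y":0,"z":0,"twist":0},{"x":0,"y":0,"z":0,"twist":0},{"x":0,"y":0,"z":0,"twist":0}]'; python3 -c "
from h import *
W=load('wrist4');f=lambda p:((proj(W,p,1)-[257-60,222-60])*400/120).round()
u=np.array([.994,-.11,0]);v=np.array([.11,.994,0]);c=np.array([604,260.5,0])
for z in (141,150,160,170,184): print(z,[f([c+[0,0,z]+v*7.5+u*s])[0] for s in(-7,7)])
print(f([[606.5,282,184],[606.5,282,191]]))"
```

```text
t: 6.97
eef_pos: [604.3, 260.5, 141.6]
orientation: [2.334, 2.102, 0.001]
contact_force: [1.8, -0.2, 1.3]
grip_width: 13.5
141 [array([164., 166.]), array([235., 166.])]
150 [array([162., 179.]), array([237., 180.])]
160 [array([160., 196.]), array([239., 196.])]
170 [array([158., 214.]), array([241., 215.])]
184 [array([155., 244.]), array([245., 244.])]
[[201. 156.]
 [202. 170.]]
```

```bash
python3 -c "
from math import *
f=lambda q:(110*cos(radians(65)+q),110*sin(radians(65)+q))
Q=[.1*i for i in range(22)]
for a,b in zip(Q,Q[1:]):
  p,r=f(a),f(b);print('%.1f y %.1f z %.1f'%(b,r[0]-p[0],-(r[1]-p[1])))
p,r=f(0),f(1.8);print(r[0]-p[0],-(r[1]-p[1]))
"
```

```text
0.1 y -10.2 z -4.1
0.2 y -10.5 z -3.1
0.3 y -10.8 z -2.0
0.4 y -11.0 z -0.9
0.5 y -11.0 z 0.2
0.6 y -10.9 z 1.2
0.7 y -10.7 z 2.3
0.8 y -10.5 z 3.4
0.9 y -10.1 z 4.4
1.0 y -9.6 z 5.4
1.1 y -9.0 z 6.3
1.2 y -8.3 z 7.2
1.3 y -7.6 z 8.0
1.4 y -6.7 z 8.7
1.5 y -5.8 z 9.3
1.6 y -4.9 z 9.9
1.7 y -3.8 z 10.3
1.8 y -2.8 z 10.6
1.9 y -1.7 z 10.9
2.0 y -0.6 z 11.0
2.1 y 0.5 z 11.0
-154.13680780474232 77.07227238985915
```

```bash
python3 -m creep '[{"x":0,"y":-0.0102,"z":-0.0041,"twist":0},{"x":0,"y":-0.0105,"z":-0.0031,"twist":0},{"x":0,"y":-0.0108,"z":-0.002,"twist":0},{"x":0,"y":-0.011,"z":-0.0009,"twist":0},{"x":0,"y":0,"z":0,"twist":0}]' - 30; python3 -m creep '[{"x":0,"y":-0.011,"z":0.0002,"twist":0},{"x":0,"y":-0.0109,"z":0.0012,"twist":0},{"x":0,"y":-0.0107,"z":0.0023,"twist":0},{"x":0,"y":-0.0105,"z":0.0034,"twist":0},{"x":0,"y":0,"z":0,"twist":0}]'
```

```text
t: 7.38
eef_pos: [561.7, 265.5, 153.5]
orientation: [2.333, 2.102, 0.004]
contact_force: [-0.5, 0.3, 8.2]
grip_width: 13.3
t: 7.8
eef_pos: [517.3, 270.5, 144.5]
orientation: [-2.332, -2.103, -0.0]
contact_force: [-2.5, 3.3, 4.1]
grip_width: 13.3
```

```bash
python3 -m creep '[{"x":0,"y":-0.0101,"z":0.0044,"twist":0},{"x":0,"y":-0.0096,"z":0.0054,"twist":0},{"x":0,"y":-0.009,"z":0.0063,"twist":0},{"x":0,"y":-0.0083,"z":0.0072,"twist":0},{"x":0,"y":-0.0076,"z":0.008,"twist":0},{"x":0,"y":0,"z":0,"twist":0}]'; python3 -m creep '[{"x":0,"y":-0.0067,"z":0.0087,"twist":0},{"x":0,"y":-0.0058,"z":0.0093,"twist":0},{"x":0,"y":-0.0049,"z":0.0099,"twist":0},{"x":0,"y":-0.0038,"z":0.0103,"twist":0},{"x":0,"y":-0.0028,"z":0.0106,"twist":0},{"x":0,"y":0,"z":0,"twist":0},{"x":0,"y":0,"z":0,"twist":0}]'
```

```text
t: 8.3
eef_pos: [472.9, 275.2, 111.4]
orientation: [-2.332, -2.102, 0.001]
contact_force: [2.0, 6.3, -0.8]
grip_width: 13.0
t: 8.88
eef_pos: [451.0, 277.3, 63.2]
orientation: [-2.334, -2.102, -0.003]
contact_force: [6.1, 6.2, -1.9]
grip_width: 12.7
```

```bash
python3 -m creep '[{"x":0,"y":-0.001,"z":0.0055,"twist":0},{"x":0,"y":-0.0007,"z":0.0055,"twist":0},{"x":0,"y":0,"z":0,"twist":0}]'; python3 -m creep '[{"x":0,"y":-0.0006,"z":0.004,"twist":0},{"x":0,"y":0,"z":0.004,"twist":0},{"x":0,"y":0,"z":0,"twist":0}]';python3 -m creep '[{"x":0,"y":0,"z":0.003,"twist":0},{"x":0,"y":0,"z":0,"twist":0},{"x":0,"y":0,"z":0,"twist":0}]'
```

```text
t: 9.13
eef_pos: [449.7, 277.4, 52.6]
orientation: [2.334, 2.102, 0.004]
contact_force: [6.3, 5.5, 0.3]
grip_width: 13.3
t: 9.38
eef_pos: [449.4, 277.5, 45.2]
orientation: [2.334, 2.102, 0.004]
contact_force: [5.8, 5.1, -0.5]
grip_width: 13.1
t: 9.63
eef_pos: [449.4, 277.5, 43.1]
orientation: [2.334, 2.102, 0.004]
contact_force: [2.7, 2.7, 8.3]
grip_width: 12.7
```

```bash
python3 -m creep '[{"x":0,"y":0,"z":0.003,"twist":0},{"x":0,"y":0,"z":0,"twist":0},{"x":0,"y":0,"z":0,"twist":0}]' - 45;python3 -m creep '[{"x":0,"y":0,"z":0.003,"twist":0},{"x":0,"y":0,"z":0,"twist":0},{"x":0,"y":0,"z":0,"twist":0}]'
```

```text
t: 9.88
eef_pos: [449.4, 277.6, 42.6]
orientation: [2.334, 2.102, 0.004]
contact_force: [-9.4, -3.1, 32.2]
grip_width: 12.9
t: 10.13
eef_pos: [449.6, 278.0, 41.8]
orientation: [2.334, 2.102, 0.005]
contact_force: [-17.8, -7.1, 49.6]
grip_width: 12.8
```

```bash
python3 -m creep '[{"x":0,"y":0,"z":-0.006,"twist":0},{"x":0,"y":0,"z":-0.007,"twist":0},{"x":0,"y":0.001,"z":-0.007,"twist":0},{"x":0,"y":0.0013,"z":-0.008,"twist":0},{"x":0,"y":0.0028,"z":-0.0106,"twist":0},{"x":0,"y":0.0038,"z":-0.0103,"twist":0},{"x":0,"y":0.0049,"z":-0.0099,"twist":0},{"x":0,"y":0.0058,"z":-0.0093,"twist":0},{"x":0,"y":0.0067,"z":-0.0087,"twist":0},{"x":0,"y":0,"z":0,"twist":0}]' - 30; python3 -m creep '[{"x":0,"y":0.0076,"z":-0.008,"twist":0},{"x":0,"y":0.0083,"z":-0.0072,"twist":0},{"x":0,"y":0.009,"z":-0.0063,"twist":0},{"x":0,"y":0.0096,"z":-0.0054,"twist":0},{"x":0,"y":0.0101,"z":-0.0044,"twist":0},{"x":0,"y":0,"z":0,"twist":0}]'; python3 -m creep '[{"x":0,"y":0.0105,"z":-0.0034,"twist":0},{"x":0,"y":0.0107,"z":-0.0023,"twist":0},{"x":0,"y":0.0109,"z":-0.0012,"twist":0},{"x":0,"y":0.011,"z":-0.0002,"twist":0},{"x":0,"y":0.011,"z":0.0009,"twist":0},{"x":0,"y":0.0108,"z":0.002,"twist":0},{"x":0,"y":0.0105,"z":0.0031,"twist":0},{"x":0,"y":0.0102,"z":0.0041,"twist":0},{"x":0,"y":0,"z":0,"twist":0},{"x":0,"y":0,"z":0,"twist":0}]'
```

```text
t: 10.97
eef_pos: [474.7, 273.5, 112.8]
orientation: [-2.335, -2.101, 0.002]
contact_force: [1.4, 1.7, -3.4]
grip_width: 12.9
t: 11.47
eef_pos: [518.9, 268.8, 144.9]
orientation: [2.335, 2.102, -0.002]
contact_force: [-5.3, -3.2, 10.7]
grip_width: 12.8
t: 12.3
eef_pos: [603.0, 259.3, 139.5]
orientation: [-2.335, -2.101, 0.006]
contact_force: [0.2, -4.6, -3.7]
grip_width: 13.4
```

```bash
python3 -m creep '[{"x":0,"y":0,"z":0,"twist":0},{"x":0,"y":0,"z":0,"twist":0},{"x":0,"y":0,"z":0,"twist":0},{"x":0,"y":0,"z":0,"twist":0},{"x":0,"y":0,"z":0,"twist":0},{"x":0,"y":0,"z":-0.01,"twist":0},{"x":0,"y":0,"z":-0.02,"twist":0},{"x":0,"y":0,"z":-0.03,"twist":0},{"x":0,"y":0,"z":-0.03,"twist":0},{"x":0,"y":0,"z":-0.03,"twist":0}]' 0.06; python3 -m creep '[{"x":-0.0309,"y":-0.0019,"z":0,"twist":0},{"x":-0.0309,"y":-0.0019,"z":0,"twist":0},{"x":-0.0309,"y":-0.0019,"z":0,"twist":0},{"x":-0.0309,"y":-0.0019,"z":0,"twist":0},{"x":-0.0309,"y":-0.0019,"z":0,"twist":0},{"x":-0.0309,"y":-0.0019,"z":0,"twist":0},{"x":-0.0309,"y":-0.0019,"z":0,"twist":0},{"x":-0.0309,"y":-0.0019,"z":0,"twist":0},{"x":-0.0309,"y":-0.0019,"z":0,"twist":0},{"x":-0.0309,"y":-0.0019,"z":0,"twist":0},{"x":-0.0309,"y":-0.0019,"z":0,"twist":0},{"x":-0.0309,"y":-0.0019,"z":0,"twist":0},{"x":-0.0309,"y":-0.0019,"z":0,"twist":0},{"x":-0.0309,"y":-0.0019,"z":0,"twist":0},{"x":-0.0309,"y":-0.0019,"z":0,"twist":0},{"x":-0.0309,"y":-0.0019,"z":0,"twist":0}]'; python3 -m creep '[{"x":0,"y":0,"z":0,"twist":-0.1133},{"x":0,"y":0,"z":0,"twist":-0.1133},{"x":0,"y":0,"z":0,"twist":-0.1133},{"x":0,"y":0,"z":0,"twist":-0.1133},{"x":0,"y":0,"z":0,"twist":-0.1133},{"x":0,"y":0,"z":0,"twist":-0.1133},{"x":0,"y":0,"z":0,"twist":-0.1133},{"x":0,"y":0,"z":0,"twist":-0.1133},{"x":0,"y":0,"z":0,"twist":-0.1133},{"x":0,"y":0,"z":0,"twist":-0.1133},{"x":0,"y":0,"z":0,"twist":-0.1133},{"x":0,"y":0,"z":0,"twist":-0.1133},{"x":0,"y":0,"z":0,"twist":0}]'
python3 - <<'E'
from rig import optics
import cv2,pickle,numpy as np
from h import *
C={}
for n in("wrist","scene","top"): C[n]=c=optics.read_camera(n);pickle.dump(c,open(f"pics/{n}5.pkl","wb"))
def crop(c,u,v,k=37):
    u,v=int(u),int(v);print(u,v);return cv2.resize(c["frame"][v-k:v+k,u-k:u+k,::-1],(400,300) if 0 else (300,300),interpolation=cv2.INTER_CUBIC)
pr=lambda n:proj(C[n],[[500,232,60]],1)[0]
r=[crop(load("top0"),*pr("top")),crop(C["top"],*pr("top")),crop(load("scene0"),*pr("scene")),crop(C["scene"],*pr("scene"))]
m=np.vstack([np.hstack(r[:2]),np.hstack(r[2:])])
cv2.imwrite("pics/m5.png",m); cv2.imwrite("pics/wrist5.png",cv2.resize(C["wrist"]["frame"][:,:,::-1],(800,600)))
E
```

```text
t: 13.13
eef_pos: [603.7, 260.5, 263.5]
orientation: [2.334, 2.102, 0.0]
contact_force: [0.6, -0.6, 0.0]
grip_width: 60.1
t: 14.47
eef_pos: [521.9, -229.5, 262.6]
orientation: [2.333, 2.101, 0.001]
contact_force: [0.0, -0.6, -0.2]
grip_width: 60.0
t: 15.55
eef_pos: [522.3, -228.0, 262.4]
orientation: [0.485, 3.103, -0.001]
contact_force: [-0.5, -0.3, 0.0]
grip_width: 60.1
217 236
217 236
254 166
254 166
```

View pics/m5.png

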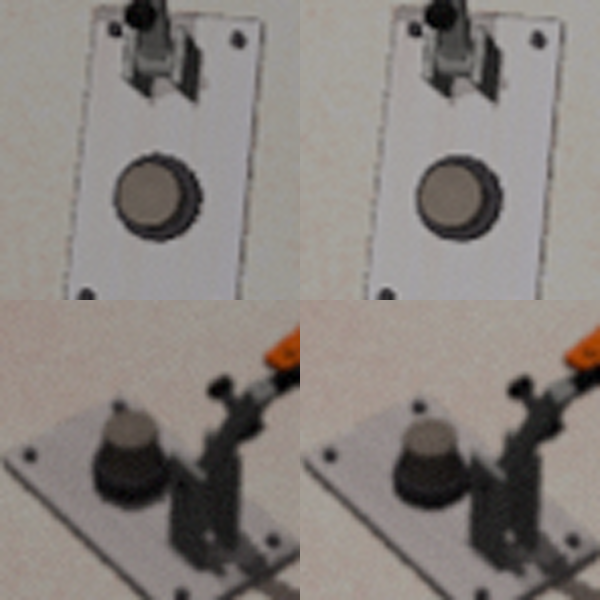

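View pics/wrist5.png

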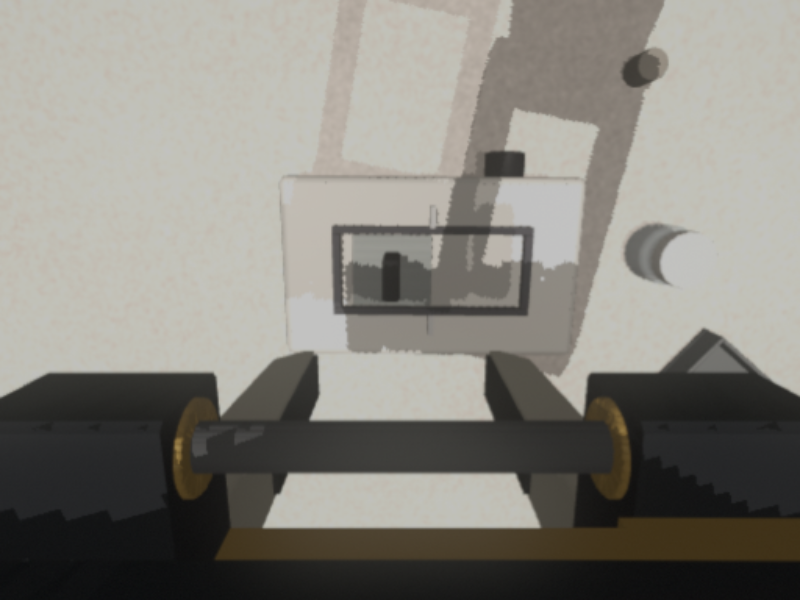

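The comparison shows the core's top about 8 crop px lower in the scene view than before. The core is still centred in its cup and the arm is back at its open pose. The wrist view shows the tab at (391,253–300) and the marker bars at (432,215) and (429,325).

```bash
python3 - <<'E'
from h import *
T=load("top0");S=load("scene0");W=load("wrist5");np.set_printoptions(precision=1,suppress=True)
for a in [(391,255),(391,277),(391,300)]: print(a,onz(W,a,131))
for t in[(646,346),(643,345),(648,341)]:print("TW",t,tri([(W,(391,275)),(T,t)]))
print("SW",tri([(W,(391,275)),(S,(172,388))]))
A,B=onz(W,(433,215),86),onz(W,(429,325),86);print("marks",A,B)
E=[onz(W,p,85) for p in [(281,178),(585,179),(574,355),(291,352)]];print("box",np.array(E),np.mean(E,0))
for i,j in((0,1),(3,2)): d=E[j]-E[i];print(np.linalg.norm(d),np.degrees(np.arctan2(d[1],d[0])))
# fingertip location under tcp in this image: depth vs z
y=np.array([.305,.952,0]);x=np.array([-.952,.305,0]);c=np.array([522.3,-228,0])
for z in(262,276,290): print(z,proj(W,[c+[0,0,z]+x*7.5+y*s for s in(-30,30)]))
E
```

```text
(391, 255) [ 499.  -227.8  131. ]
(391, 277) [ 513.2 -232.5  131. ]
(391, 300) [ 528.4 -237.4  131. ]
TW (646, 346) (array([ 516.3, -234.1,  102.9]), [np.float64(0.14282312556416876), np.float64(0.14282312556422513)])
TW (643, 345) (array([ 519.5, -235.4,   85.6]), [np.float64(0.26896199888832023), np.float64(0.26896199888851996)])
TW (648, 341) (array([ 518.9, -234.1,  111.1]), [np.float64(3.7637554147511967), np.float64(3.7637554147511922)])
SW (array([ 511.6, -230.9,  134.9]), [np.float64(0.9369184302758808), np.float64(0.9369184302758361)])
marks [ 485.5 -191.3   86. ] [ 566.4 -219.1   86. ]
box [[ 425.9 -290.2   85. ]
 [ 494.8  -77.1   85. ]
 [ 626.1 -115.4   85. ]
 [ 554.4 -331.2   85. ]] [ 525.3 -203.5   85. ]
223.89033563238993 72.08227027409849
227.36003627451097 71.62423067746046
262 [[329.8 332.1]
 [473.5 332.2]]
276 [[324.7 342.4]
 [478.6 342.5]]
290 [[318.9 354.3]
 [484.6 354.4]]
```

```bash
python3 -m creep '[{"x":0.0056,"y":-0.0065,"z":0.01,"twist":0},{"x":0,"y":0,"z":0.026,"twist":0},{"x":0,"y":0,"z":0.026,"twist":0},{"x":0,"y":0,"z":0.026,"twist":0},{"x":0,"y":0,"z":0.026,"twist":0},{"x":0,"y":0,"z":0.016,"twist":0},{"x":0,"y":0,"z":0,"twist":0}]'; python3 -m creep '[{"x":0,"y":0,"z":0.01,"twist":0},{"x":0,"y":0,"z":0.01,"twist":0},{"x":0,"y":0,"z":0.01,"twist":0},{"x":0,"y":0,"z":0.01,"twist":0},{"x":0,"y":0,"z":0.01,"twist":0},{"x":0,"y":0,"z":0,"twist":0},{"x":0,"y":0,"z":0,"twist":0}]'
python3 - <<'E'
from rig import optics
import cv2,pickle
c=optics.read_camera("wrist"); pickle.dump(c,open("pics/wrist6.pkl","wb"))
cv2.imwrite("pics/wrist6.png",cv2.resize(c["frame"][:,:,::-1],(800,600)))
E
```

```text
t: 16.28
eef_pos: [512.2, -231.0, 126.8]
orientation: [-0.498, -3.095, -0.004]
contact_force: [-0.4, -0.6, 0.1]
grip_width: 59.5
t: 16.87
eef_pos: [514.2, -232.1, 80.5]
orientation: [-0.494, -3.101, -0.001]
contact_force: [-0.3, -0.2, -0.4]
grip_width: 59.8
```

View pics/wrist6.png

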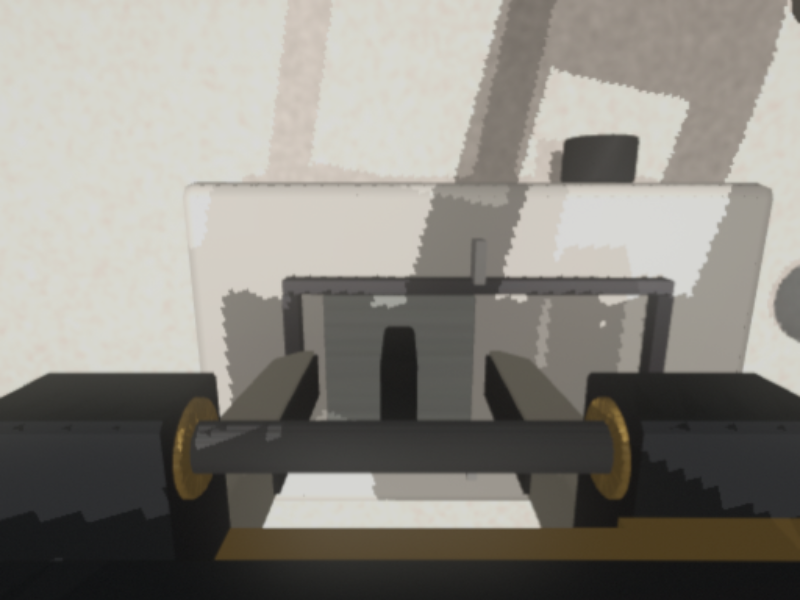

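The tab stands at (398,326–415), centred between the open fingers, with nothing touching. I close on it now.

```bash
python3 -m creep '[{"x":0,"y":0,"z":0,"twist":0},{"x":0,"y":0,"z":0,"twist":0},{"x":0,"y":0,"z":0,"twist":0},{"x":0,"y":0,"z":0,"twist":0},{"x":0,"y":0,"z":0,"twist":0},{"x":0,"y":0,"z":0,"twist":0},{"x":0,"y":0,"z":0,"twist":0},{"x":0,"y":0,"z":0,"twist":0},{"x":0,"y":0,"z":0,"twist":0},{"x":0,"y":0,"z":0,"twist":0}]' 0.004 40; python3 -m creep '[{"x":0,"y":0.003,"z":0,"twist":0},{"x":0,"y":0.005,"z":0,"twist":0},{"x":0,"y":0.005,"z":0,"twist":0},{"x":0,"y":0.005,"z":0,"twist":0},{"x":0,"y":0.005,"z":0,"twist":0},{"x":0,"y":0.005,"z":0,"twist":0},{"x":0,"y":0.002,"z":0,"twist":0},{"x":0,"y":0,"z":0,"twist":0},{"x":0,"y":0,"z":0,"twist":0},{"x":0,"y":0,"z":0,"twist":0},{"x":0,"y":0,"z":0,"twist":0}]'
python3 - <<'E'
from rig import optics
import cv2,pickle,numpy as np
w=optics.read_camera("wrist");s=optics.read_camera("scene")
for n,c in(("wrist7",w),("scene7",s)): pickle.dump(c,open(f"pics/{n}.pkl","wb"))
a=cv2.resize(w["frame"][100:300,100:440,::-1],(680,400));b=cv2.resize(s["frame"][190:330,60:298,::-1],(680,400))[:190]
cv2.imwrite("pics/m7.png",np.vstack([a,b]))
E
```

```text
t: 17.75
eef_pos: [514.7, -233.0, 81.4]
orientation: [-0.494, -3.102, 0.001]
contact_force: [-0.7, -3.0, 0.0]
grip_width: 11.6
t: 18.67
eef_pos: [524.1, -204.4, 81.4]
orientation: [-0.494, -3.102, 0.002]
contact_force: [-2.4, -7.3, -0.7]
grip_width: 11.8
```

View pics/m7.png

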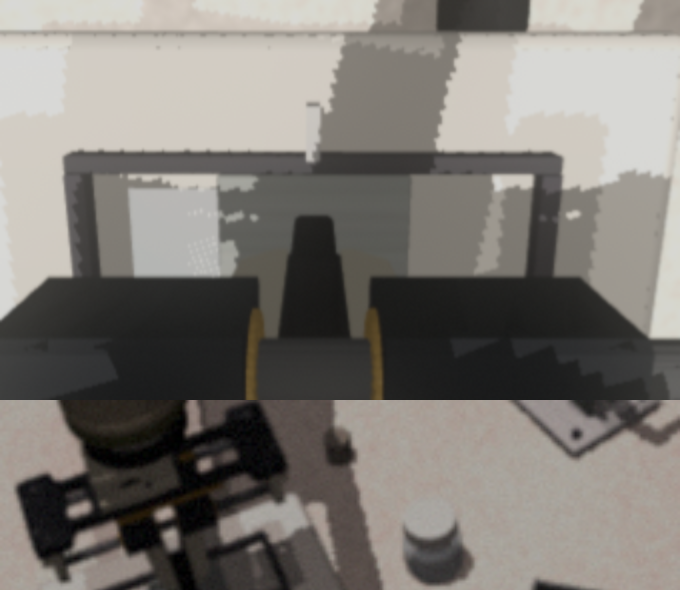

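The tab (x≈314) is level with the half-travel marker (x≈313), which sits on the camera's centre column, so there is no parallax. Travel is 30.1 mm and the force 7.7 N. I hold briefly and hand in.

```bash
python3 -m creep '[{"x":0,"y":0,"z":0,"twist":0},{"x":0,"y":0,"z":0,"twist":0},{"x":0,"y":0,"z":0,"twist":0},{"x":0,"y":0,"z":0,"twist":0},{"x":0,"y":0,"z":0,"twist":0},{"x":0,"y":0,"z":0,"twist":0},{"x":0,"y":0,"z":0,"twist":0},{"x":0,"y":0,"z":0,"twist":0},{"x":0,"y":0,"z":0,"twist":0},{"x":0,"y":0,"z":0,"twist":0}]' && python3 -c "
from rig import workorder;print(workorder.job_done())"
```

```text
t: 19.6
eef_pos: [524.1, -204.4, 81.4]
orientation: [-0.494, -3.102, 0.002]
contact_force: [-1.9, -7.3, 0.2]
grip_width: 11.6
the job is handed in; nothing more can be done
None
```

I pressed the core's seat down, swung the press arm back to its open stop, and handed the job in at about 19.6 s with the gripper holding the shutter at half travel. The hand-in gives no verdict, so the following is from my own checks.

**Press:** I gripped the peg and swung the arm over until the force rose steeply to about 50 N, with the peg at the level height. I took that as the seat reaching its stop. I then swung the arm back and released it. The before/after pictures show the core about 8 mm lower (a shift of only 2 px), still standing centred in its cup, with the arm in its open pose. I did not view the press again after that.

**Shutter:** I gripped the tab at 40 N and slid it 30.1 mm. It lines up with the half-travel marker in the wrist picture. The last reading was about 7.5 N of spring force, with the fingers 11.6 mm apart on the 12 mm tab.

**What failed or disagreed:**
- **First peg grasp:** it missed, because the visible fingertips sit about 28 mm behind the stated TCP. I went 24 mm lower and it held. I allowed for the same offset at the tab.
- **First triangulation of the tab:** it was about 6 mm off. I replaced it with the close-up wrist view.
- **First move call:** it was refused because each row needs all four keys. The arm did not move.

I did not go near the bystanders; I did not re-measure their positions.

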